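Find a flat-bar packer's own slot in the graded stock block

ROBOT

A 7-joint arm with a two-finger parallel gripper is mounted at the origin on the work surface. World frame = base frame: x ahead of the robot, y to its left, z up, the work surface at z = 0. Lengths are in m, angles in rad, forces in N, time in s.
With the tool pointing down it reaches from about 0.4 to 0.85 m from the base axis. Payload 4.5 kg.
Tool frame: the origin (TCP) lies at the very end of the fingers, on their centre line; the grasp point (between the pads) lies 19 mm behind it; y points along the fingers, x is the direction in which the jaws open and shut, and the axes are right-handed (so a half turn about y gives the same grasp; the last joint's range is limited). The gripper opens to 85 mm and grips with 20 to 120 N. Pads are 22 mm wide; open, the fingers measure 114 mm over their backs; the gripper's body (76 mm by 85 mm) begins 54 mm behind the grasp point. The pads swing forward as they close: fully open they stand 13 mm farther back than shut.
Start: joints at [1.294, 0.689, -0.195, 1.565, 0.157, 0.902, -0.215], TCP at [0.191, -0.595, 0.205] pointing down, gripper open.
Joint ranges: [-3.01, 3.01], [-0.46, 2.08], [-1.47, 1.51], [0.13, 2.56], [-1, 4.14], [0.04, 2.09], [-2.66, 2.66]. Speed limits (rad/s): [2.57, 2.57, 3.14, 3.14, 3.14, 3.14, 3.14].

INTERFACE

Orientations are given as [roll, pitch, yaw] about the fixed x, y, z axes, in that order (R = Rz(yaw) Ry(pitch) Rx(roll)).
In Python, from station import sensors, imaging, sign_off gives the robot as it stands.
- The arm moves only by the tool arm_command, never from a script. Its argument "plan" is a list that holds one entry, the list of rows, each a list of 4 numbers: the shift along the tool's x, y, z in units of 25 mm (1.0 is 25 mm), then the turn about the tool's y in units of 5 degrees (1.0 is 5 degrees). In form: [[[x, y, z, twist], ...]]. A call has 1 to 5 rows; each row shifts and turns the commanded pose from where the row before left it, along the tool's axes as they then stand; what a row does not reach is not made up. A row lasts 1/12 s, in which the tool goes at most 41.7 mm and 7.16 degrees, less where a joint would pass 70% of its speed; a pose out of reach is approached as far as the arm can. A call is refused whole if a number of a shift passes 1 or a number of a turn 1, either way. A call with a gripper value outside its range is refused whole. "grip" is the finger opening in mm, from 0 to 85.4, set as the call begins (left out, the last holds). The fingers move at their own pace and stop on an object; "force" is the grip in N (left out, the last holds). Time passes only in rows, so rows that do not move let the fingers close. It gives the time, the measured TCP pose, the force and the opening at its end, in the units of the state.
- sensors.get_obs(): the state, without advancing time (a new reading comes with each control period).
- imaging.read_camera(name): name is "side" or "top" or "wrist"; returns a dict with "image" (384x512x3 uint8, blue, green, red), "depth" (384x512 float32, m along the optical axis (not along the pixel's ray), 0 where there is no reading), "K" (3x3 intrinsics, pixels), "rvec" (rotation vector, rad) and "tvec" (3), from world to camera coordinates, as OpenCV has them. Camera axes: x right, y down, z forward; pixel columns grow to the right and rows downward; lengths in m; the calibration is good to about 2 mm. A picture is of the moment at which its call begins.
- sign_off(): hands the job in, once; it reports no verdict.
Trained networks look in a picture, given as the dict that the camera call returned (one of the last four; its "shot" number tells which), for a name from the list of things; names that differ only in an ending like _2 or _b are one class to them, and where a whole thing is asked for, a point or a joint stands for the part that bears it (a point fixed in the world has none). Each returns a list of dicts, best first, with "confidence" (0 to 1); they miss things now and then, are a little off and sometimes report something else, mostly with a low value. They report only what shows in the picture. A call takes as long as a camera call. They do not tell look-alikes from the thing itself.
- imaging.boxes_of(picture, query): "point" ([column, row] in pixels, amid what is visible of it).
- imaging.trace(picture, query): "pixels" (384x512 bool, what is visible of it) and "point" ([column, row] in pixels, amid what is visible of it).
- imaging.mark_of(picture, query): "point" ([column, row] in pixels: a listed point, or the origin of a listed thing).
The state is a dict: "time": time; "q": joint angles; "dq": joint speeds; "joint_torque": joint torques, N m; "ee_pos": TCP position; "eef_rot": TCP orientation; "contact_force": force on the tool from outside, world axes, zero at the start; "ft_torque": the same for the moment, N m; "opening": opening from 0.0 (shut) to 1.0 (fully open).
Only numpy, scipy, OpenCV 4.12 (cv2) and the standard library are available. Lean on these libraries where they do the work, as an engineer would, in place of code of your own. Each camera call takes 0.05 s, during which the arm holds its last target.

TASK

The packer standing in the left-hand end housing of the pine stand (left as the robot sees it) is done with; put it away in the five-slot hardwood stock block. Nobody knows its thickness, so starting from the narrow end try it lightly in one slot after the next without forcing it, and leave it standing fully home in the first slot that takes it. The other two packers stay waiting in the stand, and nothing else on the bench is disturbed.

Things in the scene. Friction and masses are not known exactly. Their poses are not given: they have to be found in the camera images.
- block: Stock block, fixed: brown hardwood, 60 mm wide (x), 165 mm long (y) plus a 10 mm high fixing ledge 20 mm long at each end; top 50 mm above the bench. Five square-edged slots run straight across it along x, open at both sides, 40 mm deep, floor 10 mm above the bench. 17 mm of timber between slots. Origin: centre of the underside. Yaw within 0.3 rad of zero.
- slot1 (a point): Slot 1 of the stock block, 4.5 mm wide, at y = +58 mm of the block, the narrow end (+y) of the row: the centre of its mouth, level with the block's top (50 mm above the bench). Axes as the block's: x along the slot, y across it, z up.
- slot2 (a point): Slot 2 of the stock block, 7.5 mm wide, at y = +35 mm of the block: the centre of its mouth, level with the block's top (50 mm above the bench). Axes as the block's: x along the slot, y across it, z up.
- slot3 (a point): Slot 3 of the stock block, 10.5 mm wide, at y = +9 mm of the block: the centre of its mouth, level with the block's top (50 mm above the bench). Axes as the block's: x along the slot, y across it, z up.
- slot4 (a point): Slot 4 of the stock block, 13.5 mm wide, at y = -20 mm of the block: the centre of its mouth, level with the block's top (50 mm above the bench). Axes as the block's: x along the slot, y across it, z up.
- slot5 (a point): Slot 5 of the stock block, 16.5 mm wide, at y = -52 mm of the block, the wide end (-y) of the row: the centre of its mouth, level with the block's top (50 mm above the bench). Axes as the block's: x along the slot, y across it, z up.
- leaf1 (a joint): Spring-steel leaf in the +y wall of slot 1, which keeps a packer from rattling: its bend, 24 mm long, slopes 3 mm out into the slot between 5 and 17 mm below the mouth. The value is how far it is pressed back (m), 0 to 0.004. The slot's own packer presses it back about 1.5 mm or more (1 N at first touch, 0.5 N more per mm); a thinner one stands clear of it.
- leaf2 (a joint): Spring-steel leaf in the +y wall of slot 2, which keeps a packer from rattling: its bend, 24 mm long, slopes 3 mm out into the slot between 5 and 17 mm below the mouth. The value is how far it is pressed back (m), 0 to 0.004. The slot's own packer presses it back about 1.5 mm or more (1 N at first touch, 0.5 N more per mm); a thinner one stands clear of it.
- leaf3 (a joint): Spring-steel leaf in the +y wall of slot 3, which keeps a packer from rattling: its bend, 24 mm long, slopes 3 mm out into the slot between 5 and 17 mm below the mouth. The value is how far it is pressed back (m), 0 to 0.004. The slot's own packer presses it back about 1.5 mm or more (1 N at first touch, 0.5 N more per mm); a thinner one stands clear of it.
- leaf4 (a joint): Spring-steel leaf in the +y wall of slot 4, which keeps a packer from rattling: its bend, 24 mm long, slopes 3 mm out into the slot between 5 and 17 mm below the mouth. The value is how far it is pressed back (m), 0 to 0.004. The slot's own packer presses it back about 1.5 mm or more (1 N at first touch, 0.5 N more per mm); a thinner one stands clear of it.
- leaf5 (a joint): Spring-steel leaf in the +y wall of slot 5, which keeps a packer from rattling: its bend, 24 mm long, slopes 3 mm out into the slot between 5 and 17 mm below the mouth. The value is how far it is pressed back (m), 0 to 0.004. The slot's own packer presses it back about 1.5 mm or more (1 N at first touch, 0.5 N more per mm); a thinner one stands clear of it.
- stand: Pine stand, fixed: 70 mm wide (x), 180 mm long (y), 36 mm high. Three housings run straight across it along x, open at both sides, 20 mm wide, 26 mm deep, at y = +60, 0 and -60 mm; floor 10 mm above the bench. A packer waits in each; the one to put away is at y = +60 mm. Origin: centre of the underside. Yaw within 0.3 rad of zero.
- stand_end_bay (a point): Centre of the floor of the stand's left-hand end housing (y = +60 mm), 10 mm above the bench. The packer nearest to this point is the one to put away.
- packer_a_mid (a point): Packer: a plain flat aluminium plate 40 mm wide (x), 110 mm tall (z) and 6, 9 or 12 mm thick (y); the three differ and the letters do not tell which is which. It has 1.5 mm of play in its own slot and is 1.5 mm too thick for the next narrower one. This point is its centre, 55 mm above its foot. It starts on end in a housing of the stand, its width roughly along the stand's x.
- packer_b_mid (a point): Packer: a plain flat aluminium plate 40 mm wide (x), 110 mm tall (z) and 6, 9 or 12 mm thick (y); the three differ and the letters do not tell which is which. It has 1.5 mm of play in its own slot and is 1.5 mm too thick for the next narrower one. This point is its centre, 55 mm above its foot. It starts on end in a housing of the stand, its width roughly along the stand's x.
- packer_c_mid (a point): Packer: a plain flat aluminium plate 40 mm wide (x), 110 mm tall (z) and 6, 9 or 12 mm thick (y); the three differ and the letters do not tell which is which. It has 1.5 mm of play in its own slot and is 1.5 mm too thick for the next narrower one. This point is its centre, 55 mm above its foot. It starts on end in a housing of the stand, its width roughly along the stand's x.
- cup_mid (a point): Red plastic cup, 80 mm across, 95 mm tall, standing; its centre. Leave alone.
- torch_mid (a point): Black plastic torch standing on its head, 58 mm across, 168 mm tall; its centre. Leave alone.
- jar_mid (a point): Glass screw jar with steel lid, 68 mm across, 75 mm tall; its centre. Leave alone.
- tape_mid (a point): Tape measure, 68 x 36 x 64 mm tall, standing; its centre. Leave alone.
- wrench_grip (a point): Steel wrench lying flat, 200 mm long; the middle of its handle. Leave alone.
- brush_grip (a point): Wooden-handled brush lying flat, 210 mm long; the middle of its handle. Leave alone.
Not all that is in view belongs to the job. Leave any blue look-alike of the part that bears packer_b_mid alone.

How it is judged:
At the end, for the whole second after the job is handed in: The left-hand end packer stands released and at rest in the narrowest slot that takes it, pressing back its leaf: foot within 4 mm of the floor, upright to 0.08 rad, centre within 15 mm of the slot's middle. The other two stand in their housings, within 15 mm of their starts (((y of packer_a_mid in the frame of slot1 between -0.005 and 0.005 m and x of packer_a_mid in the frame of slot1 between -0.015 and 0.015 m and z of packer_a_mid in the frame of slot1 between 0.01 and 0.019 m and angle between packer_a_mid's own z axis and vertical below 0.08 rad and value of joint leaf1 above 0.0007 m) or (y of packer_a_mid in the frame of slot2 between -0.005 and 0.005 m and x of packer_a_mid in the frame of slot2 between -0.015 and 0.015 m and z of packer_a_mid in the frame of slot2 between 0.01 and 0.019 m and angle between packer_a_mid's own z axis and vertical below 0.08 rad and value of joint leaf2 above 0.0007 m) or (y of packer_a_mid in the frame of slot3 between -0.005 and 0.005 m and x of packer_a_mid in the frame of slot3 between -0.015 and 0.015 m and z of packer_a_mid in the frame of slot3 between 0.01 and 0.019 m and angle between packer_a_mid's own z axis and vertical below 0.08 rad and value of joint leaf3 above 0.0007 m) or (y of packer_a_mid in the frame of slot4 between -0.005 and 0.005 m and x of packer_a_mid in the frame of slot4 between -0.015 and 0.015 m and z of packer_a_mid in the frame of slot4 between 0.01 and 0.019 m and angle between packer_a_mid's own z axis and vertical below 0.08 rad and value of joint leaf4 above 0.0007 m) or (y of packer_a_mid in the frame of slot5 between -0.005 and 0.005 m and x of packer_a_mid in the frame of slot5 between -0.015 and 0.015 m and z of packer_a_mid in the frame of slot5 between 0.01 and 0.019 m and angle between packer_a_mid's own z axis and vertical below 0.08 rad and value of joint leaf5 above 0.0007 m) or (distance of packer_a_mid from where it was at the start of the episode below 0.015 m and angle between packer_a_mid's own z axis and vertical below 0.25 rad and horizontal distance between packer_a_mid and stand_end_bay above 0.035 m)) and ((y of packer_b_mid in the frame of slot1 between -0.005 and 0.005 m and x of packer_b_mid in the frame of slot1 between -0.015 and 0.015 m and z of packer_b_mid in the frame of slot1 between 0.01 and 0.019 m and angle between packer_b_mid's own z axis and vertical below 0.08 rad and value of joint leaf1 above 0.0007 m) or (y of packer_b_mid in the frame of slot2 between -0.005 and 0.005 m and x of packer_b_mid in the frame of slot2 between -0.015 and 0.015 m and z of packer_b_mid in the frame of slot2 between 0.01 and 0.019 m and angle between packer_b_mid's own z axis and vertical below 0.08 rad and value of joint leaf2 above 0.0007 m) or (y of packer_b_mid in the frame of slot3 between -0.005 and 0.005 m and x of packer_b_mid in the frame of slot3 between -0.015 and 0.015 m and z of packer_b_mid in the frame of slot3 between 0.01 and 0.019 m and angle between packer_b_mid's own z axis and vertical below 0.08 rad and value of joint leaf3 above 0.0007 m) or (y of packer_b_mid in the frame of slot4 between -0.005 and 0.005 m and x of packer_b_mid in the frame of slot4 between -0.015 and 0.015 m and z of packer_b_mid in the frame of slot4 between 0.01 and 0.019 m and angle between packer_b_mid's own z axis and vertical below 0.08 rad and value of joint leaf4 above 0.0007 m) or (y of packer_b_mid in the frame of slot5 between -0.005 and 0.005 m and x of packer_b_mid in the frame of slot5 between -0.015 and 0.015 m and z of packer_b_mid in the frame of slot5 between 0.01 and 0.019 m and angle between packer_b_mid's own z axis and vertical below 0.08 rad and value of joint leaf5 above 0.0007 m) or (distance of packer_b_mid from where it was at the start of the episode below 0.015 m and angle between packer_b_mid's own z axis and vertical below 0.25 rad and horizontal distance between packer_b_mid and stand_end_bay above 0.035 m)) and ((y of packer_c_mid in the frame of slot1 between -0.005 and 0.005 m and x of packer_c_mid in the frame of slot1 between -0.015 and 0.015 m and z of packer_c_mid in the frame of slot1 between 0.01 and 0.019 m and angle between packer_c_mid's own z axis and vertical below 0.08 rad and value of joint leaf1 above 0.0007 m) or (y of packer_c_mid in the frame of slot2 between -0.005 and 0.005 m and x of packer_c_mid in the frame of slot2 between -0.015 and 0.015 m and z of packer_c_mid in the frame of slot2 between 0.01 and 0.019 m and angle between packer_c_mid's own z axis and vertical below 0.08 rad and value of joint leaf2 above 0.0007 m) or (y of packer_c_mid in the frame of slot3 between -0.005 and 0.005 m and x of packer_c_mid in the frame of slot3 between -0.015 and 0.015 m and z of packer_c_mid in the frame of slot3 between 0.01 and 0.019 m and angle between packer_c_mid's own z axis and vertical below 0.08 rad and value of joint leaf3 above 0.0007 m) or (y of packer_c_mid in the frame of slot4 between -0.005 and 0.005 m and x of packer_c_mid in the frame of slot4 between -0.015 and 0.015 m and z of packer_c_mid in the frame of slot4 between 0.01 and 0.019 m and angle between packer_c_mid's own z axis and vertical below 0.08 rad and value of joint leaf4 above 0.0007 m) or (y of packer_c_mid in the frame of slot5 between -0.005 and 0.005 m and x of packer_c_mid in the frame of slot5 between -0.015 and 0.015 m and z of packer_c_mid in the frame of slot5 between 0.01 and 0.019 m and angle between packer_c_mid's own z axis and vertical below 0.08 rad and value of joint leaf5 above 0.0007 m) or (distance of packer_c_mid from where it was at the start of the episode below 0.015 m and angle between packer_c_mid's own z axis and vertical below 0.25 rad and horizontal distance between packer_c_mid and stand_end_bay above 0.035 m)) and linear speed of each of packer_a, packer_b, packer_c below 0.01 m/s); the robot touches nothing.
It fails at once if a packer is pressed or knocked against the block with more than 60 N (contact force between any of packer_a, packer_b, packer_c and block above 60 N).
It fails at once if a packer is put more than 30 mm down into a slot so wide that it does not press back the spring leaf ((y of packer_a_mid in the frame of slot1 between -0.008 and 0.008 m and x of packer_a_mid in the frame of slot1 between -0.045 and 0.045 m and z of packer_a_mid in the frame of slot1 below 0.025 m and value of joint leaf1 below 0.0004 m) or (y of packer_a_mid in the frame of slot2 between -0.008 and 0.008 m and x of packer_a_mid in the frame of slot2 between -0.045 and 0.045 m and z of packer_a_mid in the frame of slot2 below 0.025 m and value of joint leaf2 below 0.0004 m) or (y of packer_a_mid in the frame of slot3 between -0.008 and 0.008 m and x of packer_a_mid in the frame of slot3 between -0.045 and 0.045 m and z of packer_a_mid in the frame of slot3 below 0.025 m and value of joint leaf3 below 0.0004 m) or (y of packer_a_mid in the frame of slot4 between -0.008 and 0.008 m and x of packer_a_mid in the frame of slot4 between -0.045 and 0.045 m and z of packer_a_mid in the frame of slot4 below 0.025 m and value of joint leaf4 below 0.0004 m) or (y of packer_a_mid in the frame of slot5 between -0.008 and 0.008 m and x of packer_a_mid in the frame of slot5 between -0.045 and 0.045 m and z of packer_a_mid in the frame of slot5 below 0.025 m and value of joint leaf5 below 0.0004 m) or (y of packer_b_mid in the frame of slot1 between -0.008 and 0.008 m and x of packer_b_mid in the frame of slot1 between -0.045 and 0.045 m and z of packer_b_mid in the frame of slot1 below 0.025 m and value of joint leaf1 below 0.0004 m) or (y of packer_b_mid in the frame of slot2 between -0.008 and 0.008 m and x of packer_b_mid in the frame of slot2 between -0.045 and 0.045 m and z of packer_b_mid in the frame of slot2 below 0.025 m and value of joint leaf2 below 0.0004 m) or (y of packer_b_mid in the frame of slot3 between -0.008 and 0.008 m and x of packer_b_mid in the frame of slot3 between -0.045 and 0.045 m and z of packer_b_mid in the frame of slot3 below 0.025 m and value of joint leaf3 below 0.0004 m) or (y of packer_b_mid in the frame of slot4 between -0.008 and 0.008 m and x of packer_b_mid in the frame of slot4 between -0.045 and 0.045 m and z of packer_b_mid in the frame of slot4 below 0.025 m and value of joint leaf4 below 0.0004 m) or (y of packer_b_mid in the frame of slot5 between -0.008 and 0.008 m and x of packer_b_mid in the frame of slot5 between -0.045 and 0.045 m and z of packer_b_mid in the frame of slot5 below 0.025 m and value of joint leaf5 below 0.0004 m) or (y of packer_c_mid in the frame of slot1 between -0.008 and 0.008 m and x of packer_c_mid in the frame of slot1 between -0.045 and 0.045 m and z of packer_c_mid in the frame of slot1 below 0.025 m and value of joint leaf1 below 0.0004 m) or (y of packer_c_mid in the frame of slot2 between -0.008 and 0.008 m and x of packer_c_mid in the frame of slot2 between -0.045 and 0.045 m and z of packer_c_mid in the frame of slot2 below 0.025 m and value of joint leaf2 below 0.0004 m) or (y of packer_c_mid in the frame of slot3 between -0.008 and 0.008 m and x of packer_c_mid in the frame of slot3 between -0.045 and 0.045 m and z of packer_c_mid in the frame of slot3 below 0.025 m and value of joint leaf3 below 0.0004 m) or (y of packer_c_mid in the frame of slot4 between -0.008 and 0.008 m and x of packer_c_mid in the frame of slot4 between -0.045 and 0.045 m and z of packer_c_mid in the frame of slot4 below 0.025 m and value of joint leaf4 below 0.0004 m) or (y of packer_c_mid in the frame of slot5 between -0.008 and 0.008 m and x of packer_c_mid in the frame of slot5 between -0.045 and 0.045 m and z of packer_c_mid in the frame of slot5 below 0.025 m and value of joint leaf5 below 0.0004 m)).
It fails at once if the cup, torch, jar, tape measure, wrench or brush is moved more than 30 mm (distance of any of cup_mid, torch_mid, jar_mid, tape_mid, wrench_grip, brush_grip from where it was at the start of the episode above 0.03 m).
It also fails if it takes over 69 s, if anything falls off the work surface, if the arm or the gripper's body presses on something with over 40 N, if the wrist force passes 120 N, or if a joint passes its speed limit or range.

## Working session

There is one attempt and no reset: what is moved stays moved. The work goes in short steps, Python scripts to look and compute and a tool call to move; the robot and the scene stay as the last step left them, time stands still between calls to the robot, and variables do not carry over. Pictures are saved under pics/ and viewed, and the job is handed in when it is done.

Besides the shell and the picture viewer there is one more tool, called after "Request:" by a JSON object that holds its "name" and its "arguments", one argument or row to a line. arm_command: Moves the arm, as the interface text tells. Its arguments: {"type":"object","properties":{"plan":{"type":"array"},"grip":{"type":"number"},"force":{"type":"number"}},"required":["plan"]}

```bash
ls; mkdir -p pics; cat > h.py <<'E'
import numpy as np, cv2
from station import sensors, imaging
def cam(n):
    p=imaging.read_camera(n); R,_=cv2.Rodrigues(np.array(p['rvec'],float)); p['R']=R; p['t']=np.array(p['tvec'],float).reshape(3); return p
def cloud(p):
    d=p['depth'];K=np.array(p['K']);v,u=np.indices(d.shape)
    X=np.stack([(u-K[0,2])*d/K[0,0],(v-K[1,2])*d/K[1,1],d],-1)
    W=(X-p['t'])@p['R']; W[d==0]=np.nan; return W
def proj(p,X):
    X=np.atleast_2d(X); c=X@p['R'].T+p['t']; K=np.array(p['K']); return (c@K.T)[:,:2]/c[:,2:]
E
python3 - <<'E'
from h import *
print(sensors.get_obs())
for n in ['top','side','wrist']:
    p=cam(n); cv2.imwrite(f'pics/{n}0.png',p['image']); print(n,p['K'],-p['R'].T@p['t'],p['shot'])
    np.savez(f'{n}0.npz',**{k:p[k] for k in['image','depth','K','R','t']})
    for q in (['packer_a_mid','block','stand'] if n!='wrist' else []):
        for r in imaging.trace(p,q): print(q,r['point'],r['confidence'],r['pixels'].sum())
E
```

```text
pics
{'time': 0.0, 'q': array([ 1.29381939,  0.69000289, -0.19452178,  1.56639295,  0.15732386,
        0.90246079, -0.21507507]), 'dq': array([ 0.0010521 ,  0.00068523,  0.00109774, -0.00059374,  0.00036221,
        0.0016526 ,  0.00143938]), 'joint_torque': array([ 6.88771979e-04, -5.39622259e+01, -1.26642443e+00, -1.58543962e+01,
        9.08563379e-03,  9.58780758e-03,  9.40121623e-06]), 'ee_pos': array([ 0.19085329, -0.59439821,  0.20395945]), 'eef_rot': array([-1.57094039,  0.00186336, -1.25988336]), 'contact_force': array([-0.35673801, -0.46625871,  0.07187457]), 'ft_torque': array([ 0.01657401, -0.04389828, -0.03750313]), 'opening': 1.0016555674450613}
top [[397.10078673   0.         252.72570628]
 [  0.         397.10078673 193.15973247]
 [  0.           0.           1.        ]] [ 0.42195233 -0.07777955  0.9340458 ] 1
packer_a_mid [163.3, 173.0] 0.55 288
block [298.2, 194.2] 0.84 2334
block [162.1, 172.0] 0.66 271
stand [145.4, 184.4] 0.67 1648
side [[424.98228665   0.         256.43988656]
 [  0.         424.98228665 193.57242478]
 [  0.           0.           1.        ]] [0.41529216 0.74226942 0.7366244 ] 2
packer_a_mid [229.4, 242.4] 0.67 432
block [261.6, 184.2] 0.72 1252
block [260.7, 152.7] 0.23 357
stand [226.6, 311.1] 0.76 1322
wrist [[305.11140572   0.         256.8359552 ]
 [  0.         305.11140572 194.26938423]
 [  0.           0.           1.        ]] [ 0.27125117 -0.57003178  0.37458996] 3
```

View pics/top0.png

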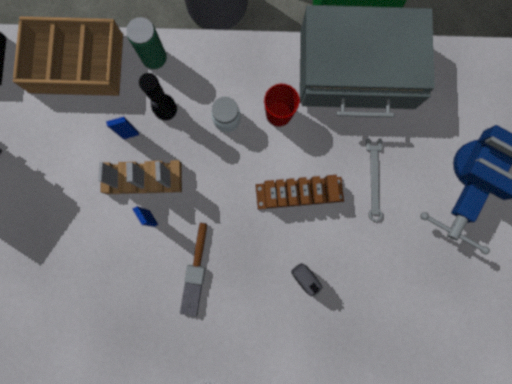

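View pics/side0.png

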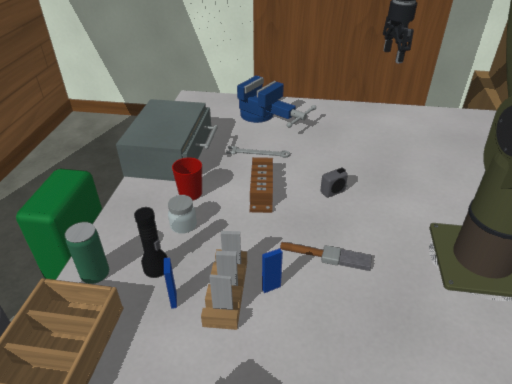

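The top view shows the stand at about (140,177), with grey packers at about (107,174), (131,174) and (160,173). The blue look-alikes are at (122,127) and (146,216), and the block is at (300,192). In the side view the packers are at (221,292), (227,265) and (231,245). The left-hand end packer (+y, at top (107,174)) is the one to move. Next I'll fit the poses.

```bash
python3 - <<'E'
from h import *
for n in ['top','side']:
    p=dict(np.load(f'{n}0.npz')); W=cloud(p)
    I=p['image']
    def crop(name,u0,u1,v0,v1,s):
        cv2.imwrite(f'pics/{name}.png',cv2.resize(I[v0:v1,u0:u1],None,fx=s,fy=s,interpolation=cv2.INTER_CUBIC))
    if n=='top': crop('tstand',90,190,150,205,8); crop('tblock',245,355,165,215,7)
    else: crop('sstand',190,290,220,330,5); crop('sblock',240,280,150,215,8)
    def fit(lo,hi,zlo,zhi,label):
        m=(W[...,0]>lo[0])&(W[...,0]<hi[0])&(W[...,1]>lo[1])&(W[...,1]<hi[1])&(W[...,2]>zlo)&(W[...,2]<zhi)
        P=W[m]; 
        if len(P)<5: print(n,label,len(P));return
        r=cv2.minAreaRect(P[:,:2].astype(np.float32)); print(n,label,len(P),r,np.median(P[:,2]))
        return P
    for (u,v) in ([(107,165),(131,165),(160,165),(140,190),(300,200)] if n=='top' else [(222,278),(228,253),(231,236),(262,200)]): print(u,v,W[v,u])
E
```

```text
107 165 [0.58067408 0.23521608 0.08804543]
131 165 [0.5759116  0.17355673 0.12021019]
160 165 [0.57943233 0.11581191 0.10983586]
140 190 [0.53793942 0.18311778 0.00912584]
300 200 [ 0.52031648 -0.18865149  0.04009086]
222 278 [0.55581277 0.2395923  0.11950351]
228 253 [0.55690336 0.17761166 0.12136568]
231 236 [0.56235759 0.12110476 0.11239465]
262 200 [nan nan nan]
```

View pics/tstand.png

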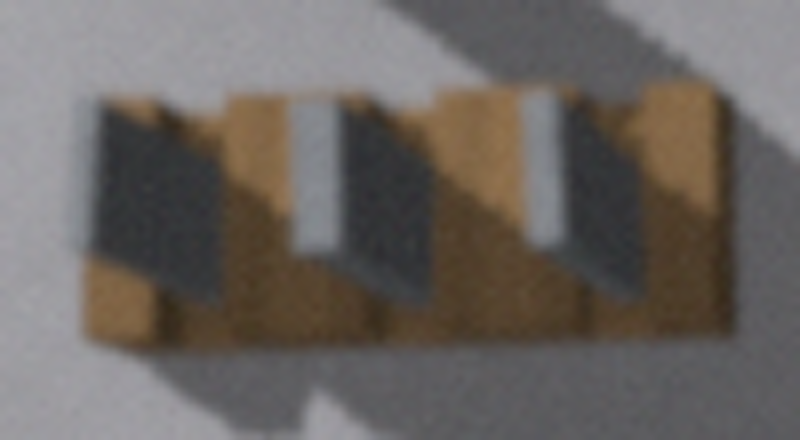

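View pics/tblock.png

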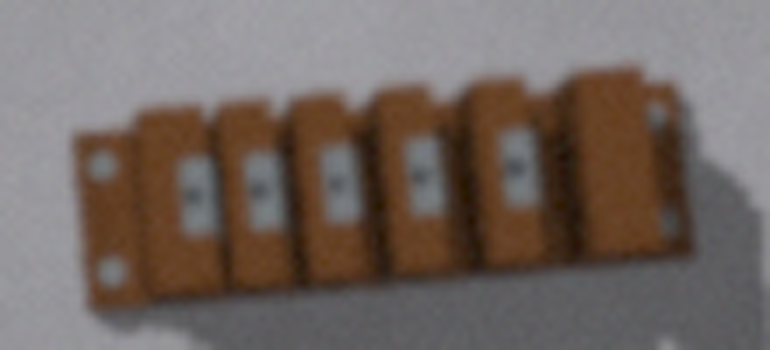

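View pics/sstand.png

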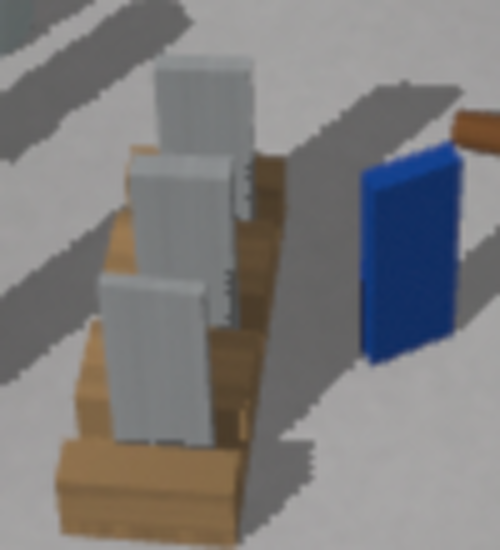

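```bash
python3 - <<'E'
from h import *
from scipy.optimize import least_squares
def rect(P):
    r=cv2.minAreaRect((P[:,:2]*1000).astype(np.float32)); return np.round(r[0],1),np.round(r[1],1),round(r[2],2)
for n in ['top','side']:
    p=dict(np.load(f'{n}0.npz')); W=cloud(p); X,Y,Z=W[...,0],W[...,1],W[...,2]
    reg=(X>.45)&(X<.62)
    m=reg&(Y<-.06)&(Y>-.32)&(Z>.042)&(Z<.058); print(n,'block top',m.sum(),rect(W[m]),np.median(Z[m]))
    m=reg&(Y<-.06)&(Y>-.32)&(Z>.005)&(Z<.058); print(n,'block all',m.sum(),rect(W[m]))
    m=reg&(Y<.32)&(Y>.08)&(Z>.028)&(Z<.044); print(n,'stand top',m.sum(),rect(W[m]))
    for a,b in [(.21,.27),(.15,.205),(.09,.145)]:
        m=reg&(Y<b)&(Y>a)&(Z>.06)&(Z<.14); P=W[m]; print(n,'packer',m.sum(),P[:,2].max(),rect(P), P.mean(0))
        m&=(Z>.113); 
        if m.sum()>4: print('   top',m.sum(),rect(W[m]),W[m].mean(0))
E
```

```text
top block top 1391 (array([ 541.1, -190.3]), array([ 60.5, 165. ]), 6.55) 0.049769297552944354
top block all 2358 (array([ 538.5, -178.8]), array([ 84.3, 247.1]), 14.13)
top stand top 1320 (array([526.9, 177. ]), array([149.9, 180. ]), 2.53)
top packer 259 0.12235039313680161 (array([560.6, 237.2]), array([ 7.5, 40.5]), 89.94) [0.56000835 0.23554558 0.09740224]
   top 82 (array([560.6, 237.2]), array([ 7.4, 40.4]), 89.85) [0.56035351 0.23687291 0.11918887]
top packer 400 0.1231087632899868 (array([518.4, 167.8]), array([128.2,  17. ]), 11.89) [0.53633351 0.1693447  0.10242891]
   top 134 (array([561.9, 177.2]), array([40.6, 13.3]), 4.92) [0.56182473 0.17673046 0.11949965]
top packer 259 0.12261840171123063 (array([519.4, 126. ]), array([ 18.9, 133.9]), 80.35) [0.54249556 0.12162594 0.09995525]
   top 96 (array([564.7, 118.7]), array([39.5,  9.8]), 6.3) [0.56492465 0.11814793 0.11931395]
side block top 782 (array([ 541.5, -190.3]), array([ 58.7, 168.7]), 6.78) 0.048847521400360014
side block all 1180 (array([ 540.2, -180.2]), array([ 59.2, 189.3]), 7.07)
side stand top 1138 (array([526.4, 175.9]), array([150.9, 184.1]), 2.9)
side packer 478 0.12156453586260361 (array([560.7, 237.1]), array([40.5,  9.2]), 3.59) [0.56005691 0.23856381 0.09355681]
   top 104 (array([560.3, 236.9]), array([38.6,  8.6]), 3.8) [0.55950207 0.23750062 0.11807149]
side packer 843 0.12181634332876459 (array([518. , 168.4]), array([130.5,  17.2]), 12.18) [0.52569936 0.17206488 0.09307064]
   top 140 (array([561.6, 177.2]), array([39.8, 14.2]), 5.93) [0.56126234 0.17801713 0.11848386]
side packer 412 0.12174447696731498 (array([517.7, 125.4]), array([ 20.8, 134.8]), 80.24) [0.55982682 0.12143017 0.09758993]
   top 97 (array([564.9, 117.7]), array([38.5, 11.8]), 5.39) [0.56443577 0.11860478 0.1182127 ]
```

View pics/wrist0.png

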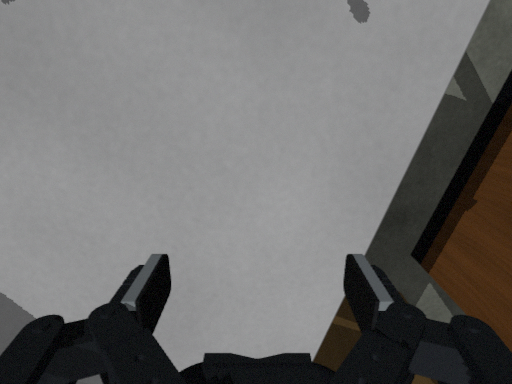

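Request:
{"name": "arm_command", "arguments": {
  "plan": [
    [[0, -0.2, 0.5, 0.8], [0, -0.2, 0.8, 0.8], [0, -0.2, 0.8, 0.8], [0, -0.2, 0.8, 0.8], [0, 0, 0, 0]]
  ],
  "grip": 40
}}

```text
time: 0.87
ee_pos: [0.2691, -0.5798, 0.226]
eef_rot: [-1.565, -0.001, -1.535]
contact_force: [1.2, 0.1, 0.5]
opening: 0.47
```

```bash
cat >> h.py <<'E'
def go(x,y,z,yawdeg=None):
    s=sensors.get_obs(); p=s['ee_pos']; yaw=s['eef_rot'][2]; c,n=np.cos(yaw),np.sin(yaw)
    d=np.array([x,y,z])-p
    u=np.array([c*d[0]+n*d[1], -d[2], -n*d[0]+c*d[1]])/.025
    print('t %.2f'%s['time'],'pos',np.round(p,4),'rpy deg',np.round(np.degrees(s['eef_rot']),2),'F',np.round(s['contact_force'],1),'open %.1f'%(s['opening']*85.4),'units xyz',np.round(u,2),'' if yawdeg is None else 'twist %.2f'%((np.degrees(yaw)-yawdeg)/5))
E
python3 -c "
from h import *
go(.5606,.237,.2,-88)"
```

```text
t 0.87 pos [ 0.2691 -0.5798  0.226 ] rpy deg [-8.966e+01 -8.000e-02 -8.793e+01] F [1.2 0.1 0.5] open 40.1 units xyz [-32.23   1.04  12.83] twist 0.01
```

Request:
{"name": "arm_command", "arguments": {
  "plan": [
    [[-0.9, 0, 0.4, 0], [-0.9, 0, 0.4, 0], [-0.9, 0, 0.4, 0], [-0.9, 0, 0.4, 0], [-0.9, 0, 0.4, 0]]
  ]
}}

```text
time: 1.28
ee_pos: [0.3082, -0.4661, 0.2248]
eef_rot: [-1.571, -0.0, -1.539]
contact_force: [0.7, 0.7, -0.7]
opening: 0.466
```

Request:
{"name": "arm_command", "arguments": {
  "plan": [
    [[-0.9, 0, 0.4, 0], [-0.9, 0, 0.4, 0], [-0.9, 0, 0.4, 0], [-0.9, 0, 0.4, 0], [-0.9, 0, 0.4, 0]]
  ]
}}

```text
time: 1.7
ee_pos: [0.3548, -0.3522, 0.2249]
eef_rot: [-1.571, -0.0, -1.539]
contact_force: [-0.9, -0.6, 0.4]
opening: 0.47
```

Request:
{"name": "arm_command", "arguments": {
  "plan": [
    [[-0.9, 0, 0.4, 0], [-0.9, 0, 0.4, 0], [-0.9, 0, 0.4, 0], [-0.9, 0, 0.4, 0], [0, 0, 0, 0]]
  ]
}}

```text
time: 2.12
ee_pos: [0.3942, -0.2568, 0.2249]
eef_rot: [-1.569, 0.003, -1.531]
contact_force: [0.5, 0.8, 0.6]
opening: 0.466
```

```bash
python3 -c "
from h import *
p=cam('wrist');cv2.imwrite('pics/w1.png',p['image'])
np.savez('w1.npz',**{k:p[k] for k in['image','depth','K','R','t']})
go(.5606,.237,.2,-88)"
```

```text
t 2.17 pos [ 0.393  -0.2595  0.2249] rpy deg [-8.997e+01  5.000e-02 -8.784e+01] F [-1.1 -0.1  0.2] open 39.6 units xyz [-19.59   1.     7.44] twist 0.03
```

View pics/w1.png

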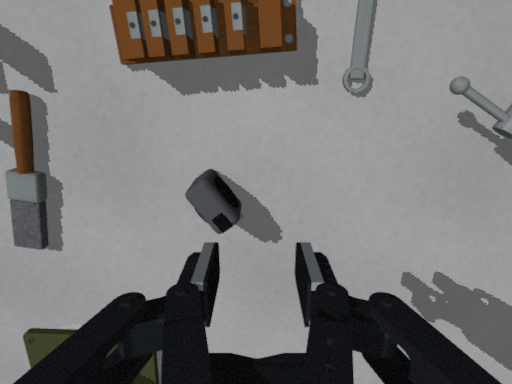

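The wrist view shows the block at the top (115–295, 0–60), the tape at (213,200), the brush and the wrench. The gripper path is clear, so I'll carry on to above the packer.

Request:
{"name": "arm_command", "arguments": {
  "plan": [
    [[-1, 0, 0.4, 0], [-1, 0, 0.4, 0], [-1, 0, 0.4, 0], [-1, 0, 0.4, 0], [-1, 0, 0.4, 0]]
  ]
}}

```text
time: 2.58
ee_pos: [0.4381, -0.1357, 0.2249]
eef_rot: [-1.571, -0.001, -1.541]
contact_force: [0.2, 0.8, 1.4]
opening: 0.467
```

Request:
{"name": "arm_command", "arguments": {
  "plan": [
    [[-1, 0, 0.4, 0], [-1, 0, 0.4, 0], [-1, 0, 0.4, 0], [-1, 0, 0.4, 0], [-1, 0, 0.4, 0]]
  ]
}}

```text
time: 3.0
ee_pos: [0.4846, -0.0092, 0.2248]
eef_rot: [-1.571, -0.001, -1.541]
contact_force: [0.8, -0.0, -0.3]
opening: 0.467
```

Request:
{"name": "arm_command", "arguments": {
  "plan": [
    [[-1, 0, 0.4, 0], [-1, 0, 0.4, 0], [-1, 0, 0.4, 0], [-1, 0, 0.4, 0], [0, 0, 0, 0]]
  ]
}}

```text
time: 3.42
ee_pos: [0.5232, 0.0981, 0.2249]
eef_rot: [-1.568, 0.004, -1.532]
contact_force: [0.1, 0.6, -0.0]
opening: 0.468
```

```bash
python3 -c "
from h import *
p=cam('wrist');cv2.imwrite('pics/w2.png',p['image'])
np.savez('w2.npz',**{k:p[k] for k in['image','depth','K','R','t']})
go(.5606,.237,.2,-88)"
```

```text
t 3.47 pos [0.5221 0.0946 0.2247] rpy deg [-8.993e+01  7.000e-02 -8.794e+01] F [-0.2 -1.1  0.4] open 40.1 units xyz [-5.64  0.99  1.75] twist 0.01
```

View pics/w2.png

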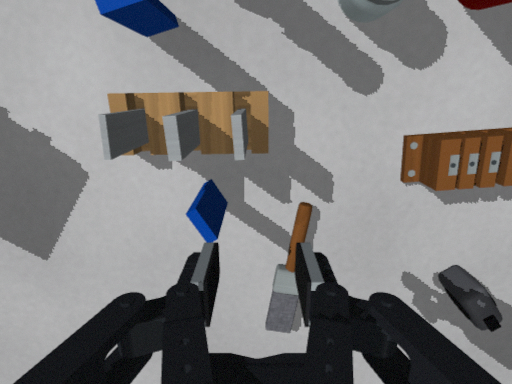

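The wrist view shows the stand at about (190,120). The left packer is at about (105,135), the other two at (170,135) and (236,135), and the blue look-alikes at (208,210) and (140,12). I'll move over the left one.

Request:
{"name": "arm_command", "arguments": {
  "plan": [
    [[-1, 0, 0.3, 0], [-1, 0, 0.3, 0], [-1, 0, 0.3, 0], [-1, 0, 0.3, 0], [-1, 0, 0.3, 0]]
  ]
}}

```text
time: 3.88
ee_pos: [0.5553, 0.2167, 0.2247]
eef_rot: [-1.571, -0.002, -1.542]
contact_force: [-0.1, -0.7, 0.3]
opening: 0.469
```

Request:
{"name": "arm_command", "arguments": {
  "plan": [
    [[-0.6, 0.3, 0.25, 0], [0, 0.3, 0, 0], [0, 0.3, 0, 0], [0, 0, 0, 0]]
  ]
}}

```text
time: 4.22
ee_pos: [0.5592, 0.2299, 0.2002]
eef_rot: [-1.575, -0.004, -1.542]
contact_force: [0.8, 0.4, 0.0]
opening: 0.471
```

```bash
python3 -c "
from h import *
p=cam('wrist');cv2.imwrite('pics/w3.png',p['image'])
np.savez('w3.npz',**{k:p[k] for k in['image','depth','K','R','t']})
go(.5606,.237,.08,-88)
W=cloud(p);X,Y,Z=W[...,0],W[...,1],W[...,2]
m=(abs(Z-.12)<.006)&(X>.5)&(X<.6)&(Y>.22)&(Y<.26)
P=W[m];print(m.sum(),P.mean(0) if len(P) else 0, cv2.minAreaRect((P[:,:2]*1000).astype(np.float32)) if len(P) else 0)
m=(Z<.12)&(Z>.05)&(X>.5)&(X<.6)&(Y>.21)&(Y<.26)
P=W[m];print(m.sum(),P.mean(0) if len(P) else 0)
"
```

```text
t 4.27 pos [0.5597 0.2302 0.2012] rpy deg [-90.15  -0.19 -88.37] F [ 0.3 -0.3 -0.3] open 40.0 units xyz [-0.27  4.85  0.04] twist -0.07
331 [0.56386842 0.23652752 0.12052442] ((562.5514526367188, 236.53321838378906), (40.667964935302734, 5.997988224029541), 0.5395069718360901)
147 [0.57566946 0.23660911 0.09791686]
```

View pics/w3.png

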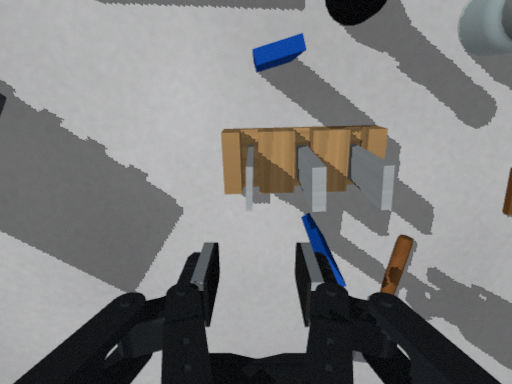

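The close view confirms the left packer at about (249,178). Depth puts it at (0.562, 0.2365), about 6 mm thick, with a yaw of about 0.5°. The blue bars at (280,50) and (322,250) are clear of the descent.

Request:
{"name": "arm_command", "arguments": {
  "plan": [
    [[-0.26, 0.8, 0.08, 0.2], [0, 1, 0, 0], [0, 1, 0, 0], [0, 0.8, 0, 0], [0, 0, 0, 0]]
  ]
}}

```text
time: 4.68
ee_pos: [0.5594, 0.2368, 0.1089]
eef_rot: [-1.578, -0.005, -1.559]
contact_force: [-0.1, -0.2, 0.0]
opening: 0.47
```

```bash
python3 -c "
from h import *
go(.562,.2365,.08,-89.5)
p=cam('wrist');cv2.imwrite('pics/w4.png',p['image'])
"
```

```text
t 4.68 pos [0.5594 0.2368 0.1089] rpy deg [-90.39  -0.26 -89.3 ] F [-0.1 -0.2  0. ] open 40.1 units xyz [0.01 1.16 0.1 ] twist 0.04
```

View pics/w4.png

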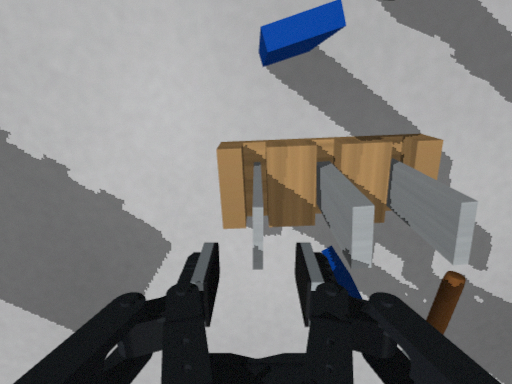

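The packer top at (257,225) is centred between the pads (207 to 308). I'll descend and close.

Request:
{"name": "arm_command", "arguments": {
  "plan": [
    [[0, 0.6, 0.1, 0], [0, 0.5, 0, 0], [0, 0, 0, 0], [0, 0, 0, 0]]
  ]
}}

```text
time: 5.07
ee_pos: [0.5645, 0.2398, 0.0852]
eef_rot: [-1.571, -0.0, -1.557]
contact_force: [1.2, 0.1, -0.3]
opening: 0.467
```

Request:
{"name": "arm_command", "arguments": {
  "plan": [
    [[0, 0, 0, 0], [0, 0, 0, 0], [0, 0, 0, 0], [0, 0, 0, 0], [0, 0, 0, 0]]
  ],
  "grip": 0,
  "force": 40
}}

```text
time: 5.48
ee_pos: [0.5653, 0.2404, 0.0857]
eef_rot: [-1.569, 0.0, -1.557]
contact_force: [-1.2, -0.7, 4.6]
opening: 0.054
```

Request:
{"name": "arm_command", "arguments": {
  "plan": [
    [[0, 0, 0, 0], [0, 0, 0, 0], [0, 0, 0, 0], [0, 0, 0, 0], [0, 0, 0, 0]]
  ]
}}

```text
time: 5.9
ee_pos: [0.5653, 0.2404, 0.0857]
eef_rot: [-1.569, 0.0, -1.557]
contact_force: [-0.3, -1.3, 5.5]
opening: 0.052
```

```bash
python3 -c "
from h import *
go(.562,.2365,.23,-89.5)
p=cam('wrist');cv2.imwrite('pics/w5.png',p['image'])
"
```

```text
t 5.90 pos [0.5653 0.2404 0.0857] rpy deg [-8.991e+01  2.000e-02 -8.920e+01] F [-0.3 -1.3  5.5] open 4.4 units xyz [ 0.16 -5.77 -0.13] twist 0.06
```

View pics/w5.png

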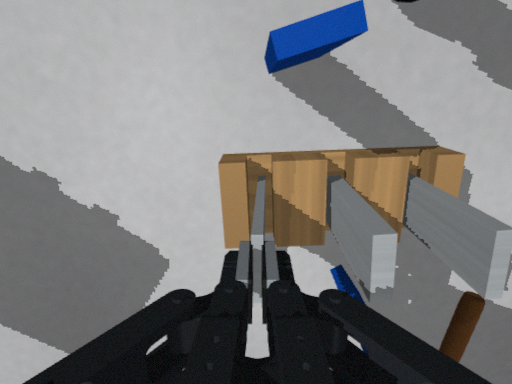

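The pads hold the packer at (258,260), and the neighbours at (370,240) and (460,235) haven't moved. Lifting straight up.

Request:
{"name": "arm_command", "arguments": {
  "plan": [
    [[0, -0.3, 0, 0], [0, -0.6, 0, 0], [0, -0.9, 0, 0], [0, -1, 0, 0], [0, -1, 0, 0]]
  ]
}}

```text
time: 6.37
ee_pos: [0.5639, 0.2402, 0.1806]
eef_rot: [-1.572, -0.0, -1.556]
contact_force: [0.7, 0.3, -1.0]
opening: 0.053
```

Request:
{"name": "arm_command", "arguments": {
  "plan": [
    [[0, -1, 0, 0], [0, -1, 0, 0], [0, -0.3, 0, 0], [0, 0, 0, 0]]
  ]
}}

```text
time: 6.7
ee_pos: [0.5658, 0.2411, 0.2397]
eef_rot: [-1.566, 0.002, -1.557]
contact_force: [-0.2, -0.0, -0.8]
opening: 0.054
```

```bash
python3 -c "
from h import *
# slot1 / slot2 positions
b=np.array([.5412,-.1903]); a=np.radians(6.6); ya=np.array([-np.sin(a),np.cos(a)])
print('slot1',b+.058*ya,'slot2',b+.035*ya)
s1=b+.058*ya
go(s1[0],s1[1],.24,-83.4)
p=cam('wrist');cv2.imwrite('pics/w6.png',p['image'])
np.savez('w6.npz',**{k:p[k] for k in['image','depth','K','R','t']})
p=cam('side');cv2.imwrite('pics/s6.png',p['image'])
np.savez('s6.npz',**{k:p[k] for k in['image','depth','K','R','t']})
"
```

```text
slot1 [ 0.53453365 -0.13268438] slot2 [ 0.5371772  -0.15553195]
t 6.70 pos [0.5658 0.2411 0.2397] rpy deg [-89.75   0.12 -89.19] F [-0.2 -0.  -0.8] open 4.6 units xyz [ 1.493e+01 -1.000e-02 -1.460e+00] twist -1.16
```

View pics/w6.png

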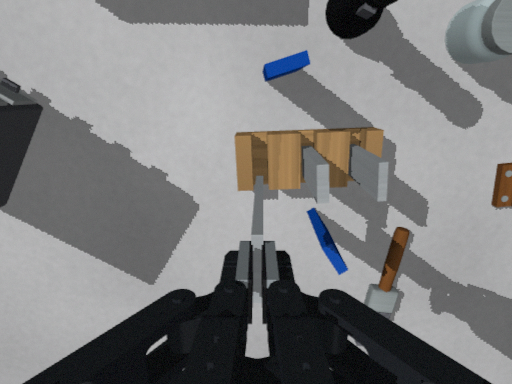

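View pics/s6.png

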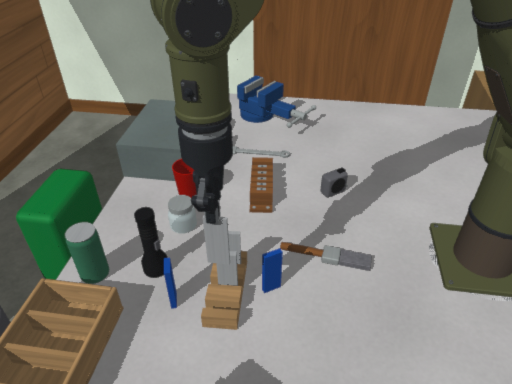

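The packer is lifted. In the side view it is at about (222,240), and the two others are still in the stand. I'll check its pose in hand.

```bash
cat > pk.py <<'E'
from h import *
def face(p,c,z0,z1,hw=.03,hy=.012):
    W=cloud(p);X,Y,Z=W[...,0],W[...,1],W[...,2]
    m=(abs(X-c[0])<.045)&(abs(Y-c[1])<hy+.01)&(Z>z0)&(Z<z1); P=W[m]
    print('n',len(P))
    # per-height x extents
    for z in np.arange(z0,z1,.01):
        Q=P[(P[:,2]>=z)&(P[:,2]<z+.01)]
        if len(Q)>5: print('z %.3f x %.1f..%.1f mid %.1f  y med %.1f'%(z+.005,Q[:,0].min()*1e3,Q[:,0].max()*1e3,500*(Q[:,0].min()+Q[:,0].max()),np.median(Q[:,1])*1e3))
E
python3 - <<'E'
from pk import *
p=dict(np.load('s6.npz')); face(p,(.5658,.2411),.14,.29)
E
```

```text
n 1151
z 0.165 x 540.3..580.0 mid 560.1  y med 240.6
z 0.175 x 540.1..580.0 mid 560.1  y med 241.2
z 0.185 x 540.1..579.3 mid 559.7  y med 241.4
z 0.195 x 540.5..579.9 mid 560.2  y med 241.6
z 0.205 x 540.0..579.3 mid 559.7  y med 241.6
z 0.215 x 540.0..580.2 mid 560.1  y med 241.8
z 0.225 x 540.3..579.2 mid 559.7  y med 241.9
z 0.235 x 540.6..579.7 mid 560.1  y med 242.1
z 0.245 x 540.2..579.6 mid 559.9  y med 242.2
z 0.255 x 540.1..580.6 mid 560.3  y med 242.4
z 0.265 x 540.1..580.0 mid 560.0  y med 242.9
z 0.275 x 540.2..579.8 mid 560.0  y med 247.8
z 0.285 x 552.6..574.6 mid 563.6  y med 254.0
```

Request:
{"name": "arm_command", "arguments": {
  "plan": [
    [[0.5, 0, 0, 0], [0.8, 0, -0.1, 0], [0.9, 0, -0.1, 0], [1, 0, -0.1, 0], [1, 0, -0.1, 0]]
  ]
}}

```text
time: 7.22
ee_pos: [0.5546, 0.1328, 0.2355]
eef_rot: [-1.574, -0.002, -1.557]
contact_force: [-0.0, -0.0, -0.6]
opening: 0.054
```

Request:
{"name": "arm_command", "arguments": {
  "plan": [
    [[1, 0, -0.1, 0], [1, 0, -0.1, 0], [1, 0, -0.1, 0], [1, 0, -0.1, 0], [1, 0, -0.1, 0]]
  ]
}}

```text
time: 7.63
ee_pos: [0.5435, 0.0076, 0.2357]
eef_rot: [-1.574, -0.001, -1.557]
contact_force: [-0.2, -0.6, -0.5]
opening: 0.052
```

Request:
{"name": "arm_command", "arguments": {
  "plan": [
    [[1, 0, -0.1, 0], [1, 0, -0.1, 0], [1, 0, -0.1, 0], [1, 0, 0, 0], [0.9, 0, 0, 0]]
  ]
}}

```text
time: 8.05
ee_pos: [0.5374, -0.1153, 0.2357]
eef_rot: [-1.575, -0.001, -1.558]
contact_force: [0.1, 0.1, -0.6]
opening: 0.055
```

Request:
{"name": "arm_command", "arguments": {
  "plan": [
    [[0.6, 0, 0, -0.6], [0.2, 0, 0, -0.6], [0, 0, 0, 0], [0, 0, 0, 0]]
  ]
}}

```text
time: 8.38
ee_pos: [0.5388, -0.133, 0.236]
eef_rot: [-1.573, 0.001, -1.455]
contact_force: [-0.1, 0.1, -1.0]
opening: 0.051
```

```bash
python3 - <<'E'
from pk import *
p0=dict(np.load('s0.npz' if 0 else 'side0.npz')); face(p0,(.562,.2365),.045,.12)
go(.5403,-.132,.14,-83.4)
for n in ['wrist','side','top']:
    p=cam(n);cv2.imwrite(f'pics/{n[0]}7.png',p['image']); np.savez(f'{n[0]}7.npz',**{k:p[k] for k in['image','depth','K','R','t']})
    if n=='side': face(p,sensors.get_obs()['ee_pos'][:2],.14,.29)
E
```

```text
n 552
z 0.050 x 540.6..580.2 mid 560.4  y med 238.9
z 0.060 x 541.1..580.6 mid 560.8  y med 239.0
z 0.070 x 540.8..580.3 mid 560.6  y med 239.0
z 0.080 x 540.5..580.1 mid 560.3  y med 238.9
z 0.090 x 540.4..580.9 mid 560.6  y med 238.9
z 0.100 x 540.8..580.3 mid 560.5  y med 238.9
z 0.110 x 541.1..579.8 mid 560.4  y med 238.9
z 0.120 x 541.0..579.1 mid 560.0  y med 238.0
t 8.38 pos [ 0.5388 -0.133   0.236 ] rpy deg [-9.015e+01  5.000e-02 -8.335e+01] F [-0.1  0.1 -1. ] open 4.4 units xyz [-0.03  3.84  0.07] twist 0.01
n 734
z 0.165 x 515.4..552.1 mid 533.7  y med -132.1
z 0.175 x 515.4..552.3 mid 533.8  y med -131.9
z 0.185 x 515.6..554.6 mid 535.1  y med -131.3
z 0.195 x 515.7..554.5 mid 535.1  y med -131.9
z 0.205 x 516.1..554.6 mid 535.3  y med -130.9
z 0.215 x 515.5..554.1 mid 534.8  y med -131.3
z 0.225 x 515.9..554.2 mid 535.1  y med -131.3
z 0.235 x 516.2..554.0 mid 535.1  y med -130.7
z 0.245 x 516.5..554.2 mid 535.3  y med -130.9
z 0.255 x 516.4..553.5 mid 535.0  y med -130.5
z 0.265 x 516.6..554.5 mid 535.5  y med -127.5
z 0.275 x 516.7..553.5 mid 535.1  y med -119.6
z 0.285 x 527.5..548.2 mid 537.9  y med -119.7
```

View pics/w7.png

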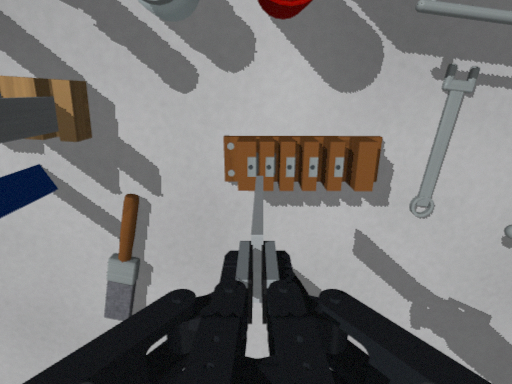

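View pics/s7.png

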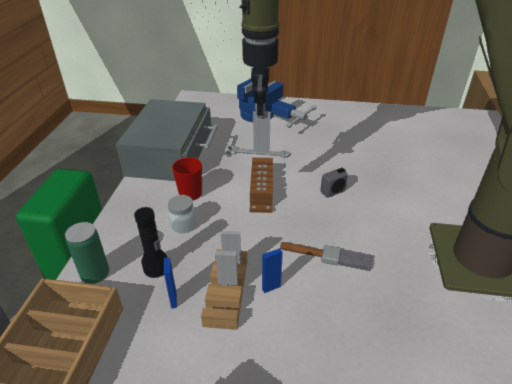

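Side depth shows the packer upright to within about 0.015 rad, and it sits over slot 1. I'll descend to about 10 mm above the block top and compare the foot with the slot mouth.

Request:
{"name": "arm_command", "arguments": {
  "plan": [
    [[0, 0.5, 0.07, 0], [0, 1, 0, 0], [0, 1, 0, 0], [0, 1, 0, 0], [0, 0.5, 0, 0]]
  ]
}}

```text
time: 8.95
ee_pos: [0.5402, -0.1309, 0.1346]
eef_rot: [-1.575, 0.001, -1.451]
contact_force: [-0.2, 0.4, -0.1]
opening: 0.05
```

Request:
{"name": "arm_command", "arguments": {
  "plan": [
    [[0, 0, 0, 0], [0, 0, 0, 0], [0, 0, 0, 0]]
  ]
}}

```text
time: 9.2
ee_pos: [0.5428, -0.132, 0.1382]
eef_rot: [-1.569, -0.0, -1.451]
contact_force: [0.3, 0.3, -0.4]
opening: 0.05
```

```bash
python3 - <<'E'
from pk import *
go(.5403,-.132,.13,-83.4)
for n in ['wrist','side','top']:
    p=cam(n);cv2.imwrite(f'pics/{n[0]}8.png',p['image']); np.savez(f'{n[0]}8.npz',**{k:p[k] for k in['image','depth','K','R','t']})
    I=p['image']
    if n=='side': face(p,sensors.get_obs()['ee_pos'][:2],.055,.16); I=cv2.resize(I[90:230,200:330],None,fx=5,fy=5,interpolation=2); 
    if n=='wrist': I=cv2.resize(I[120:290,190:390],None,fx=4,fy=4,interpolation=2)
    if n=='top': I=cv2.resize(I[140:230,230:360],None,fx=6,fy=6,interpolation=2)
    I=I[:600,:800]; cv2.imwrite(f'pics/{n[0]}8c.png',I)
go(.5403,-.132,.13,-83.4)
E
```

```text
t 9.20 pos [ 0.5428 -0.132   0.1382] rpy deg [-8.990e+01 -3.000e-02 -8.316e+01] F [ 0.3  0.3 -0.4] open 4.3 units xyz [-0.01  0.33 -0.1 ] twist 0.05
n 498
z 0.060 x 521.6..558.1 mid 539.9  y med -132.9
z 0.070 x 518.3..557.9 mid 538.1  y med -131.9
z 0.080 x 518.9..557.8 mid 538.4  y med -131.8
z 0.090 x 519.0..557.8 mid 538.4  y med -131.6
z 0.100 x 519.1..557.6 mid 538.4  y med -131.0
z 0.110 x 519.2..557.5 mid 538.4  y med -131.8
z 0.120 x 519.3..557.4 mid 538.3  y med -131.1
z 0.130 x 519.3..557.1 mid 538.2  y med -130.4
z 0.140 x 519.7..557.2 mid 538.4  y med -130.8
z 0.150 x 519.7..557.2 mid 538.5  y med -130.0
z 0.160 x 519.9..557.2 mid 538.5  y med -129.8
t 9.35 pos [ 0.5428 -0.1323  0.1385] rpy deg [-8.986e+01 -5.000e-02 -8.319e+01] F [ 0.4  0.4 -0.3] open 4.3 units xyz [-0.03  0.34 -0.1 ] twist 0.04
```

View pics/w8c.png

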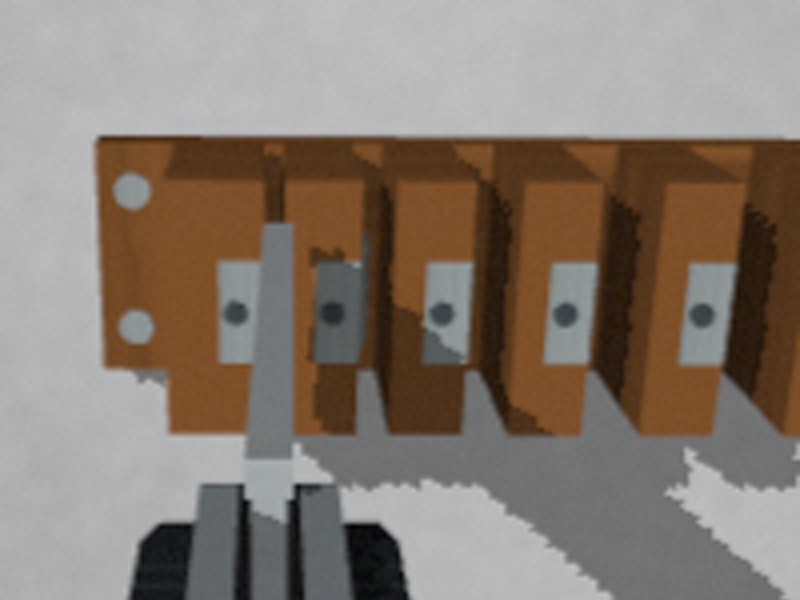

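View pics/s8c.png

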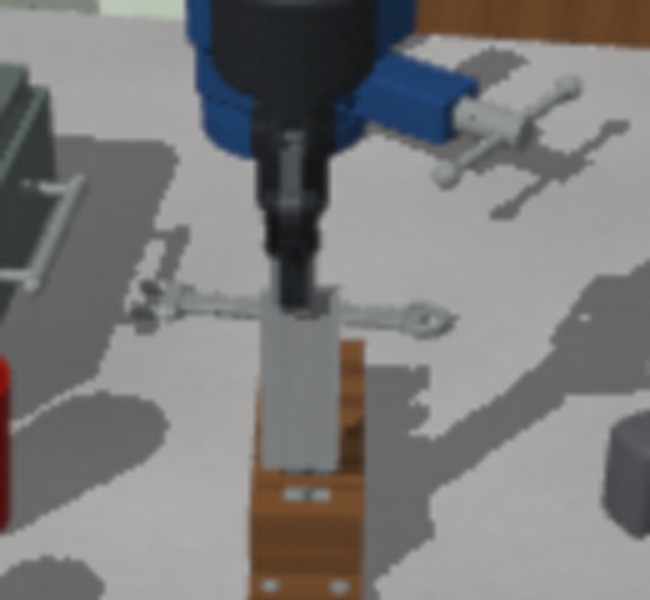

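View pics/t8c.png

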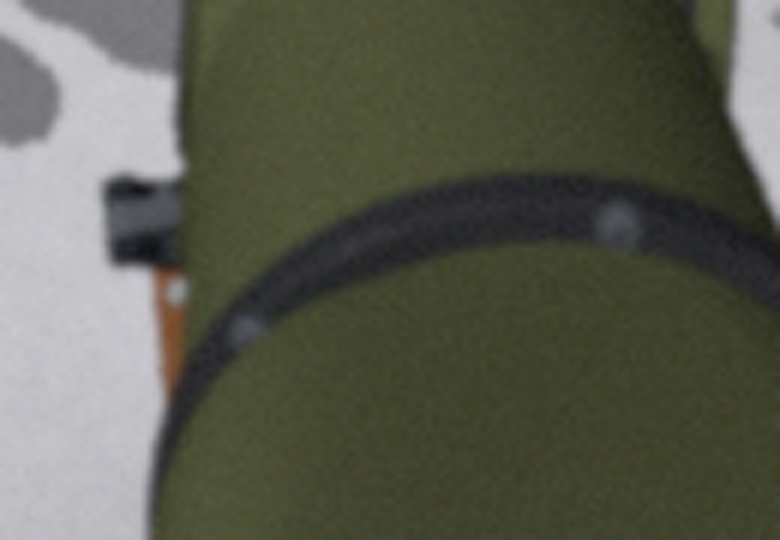

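The wrist crop shows the packer foot at crop columns 262–292 (about 6.4 mm) over slot 1 at about 263–285 (about 4.7 mm). The foot is centred to roughly 0.5 mm. I'll try it lightly in slot 1.

Request:
{"name": "arm_command", "arguments": {
  "plan": [
    [[-0.02, 0.1, 0, 0], [0, 0.1, 0, 0], [0, 0.1, 0, 0], [0, 0, 0, 0]]
  ]
}}

```text
time: 9.68
ee_pos: [0.5414, -0.1318, 0.1293]
eef_rot: [-1.572, 0.0, -1.452]
contact_force: [0.4, -0.8, -0.3]
opening: 0.053
```

Request:
{"name": "arm_command", "arguments": {
  "plan": [
    [[0, 0.04, 0, 0], [0, 0.04, 0, 0], [0, 0, 0, 0]]
  ]
}}

```text
time: 9.93
ee_pos: [0.5417, -0.1318, 0.1276]
eef_rot: [-1.571, 0.0, -1.452]
contact_force: [0.1, -0.3, -0.4]
opening: 0.055
```

Request:
{"name": "arm_command", "arguments": {
  "plan": [
    [[0, 0.04, 0, 0], [0, 0.04, 0, 0], [0, 0, 0, 0]]
  ]
}}

```text
time: 10.18
ee_pos: [0.5419, -0.1319, 0.1258]
eef_rot: [-1.571, -0.0, -1.452]
contact_force: [0.6, -0.9, -0.3]
opening: 0.056
```

Request:
{"name": "arm_command", "arguments": {
  "plan": [
    [[0, 0.03, 0, 0], [0, 0, 0, 0]]
  ]
}}

```text
time: 10.35
ee_pos: [0.5422, -0.1319, 0.1256]
eef_rot: [-1.57, -0.0, -1.452]
contact_force: [-0.3, -0.2, 3.4]
opening: 0.048
```

Request:
{"name": "arm_command", "arguments": {
  "plan": [
    [[0, 0.03, 0, 0], [0, 0, 0, 0]]
  ]
}}

```text
time: 10.52
ee_pos: [0.5426, -0.132, 0.1255]
eef_rot: [-1.569, -0.001, -1.452]
contact_force: [-0.8, -0.3, 9.4]
opening: 0.054
```

Request:
{"name": "arm_command", "arguments": {
  "plan": [
    [[0, 0.03, 0, 0], [0, 0, 0, 0]]
  ]
}}

```text
time: 10.68
ee_pos: [0.5431, -0.132, 0.1254]
eef_rot: [-1.568, -0.001, -1.452]
contact_force: [-1.7, 0.7, 15.0]
opening: 0.055
```

Contact at foot = block-top level (9–15 N), so it doesn't enter. I'll ease off slightly and sweep ±1.5 mm to rule out misalignment.

Request:
{"name": "arm_command", "arguments": {
  "plan": [
    [[0, -0.02, 0, 0], [-0.03, 0, 0, 0], [-0.03, 0, 0, 0], [0, 0, 0, 0]]
  ]
}}

```text
time: 11.02
ee_pos: [0.5425, -0.1306, 0.1254]
eef_rot: [-1.569, -0.001, -1.452]
contact_force: [-1.9, 0.0, 9.3]
opening: 0.055
```

Request:
{"name": "arm_command", "arguments": {
  "plan": [
    [[0.03, 0, 0, 0], [0.03, 0, 0, 0], [0.03, 0, 0, 0], [0, 0, 0, 0]]
  ]
}}

```text
time: 11.35
ee_pos: [0.5429, -0.1328, 0.1255]
eef_rot: [-1.568, -0.001, -1.452]
contact_force: [-2.1, 0.5, 10.9]
opening: 0.054
```

Request:
{"name": "arm_command", "arguments": {
  "plan": [
    [[0.03, 0, 0, 0], [0, 0, 0, 0]]
  ]
}}

```text
time: 11.52
ee_pos: [0.5429, -0.1334, 0.1255]
eef_rot: [-1.568, -0.001, -1.452]
contact_force: [-1.4, -0.1, 10.4]
opening: 0.05
```

Slot 1 refuses it: no drop across the sweep. I'll lift clear and shift one pitch (23 mm) to slot 2.

Request:
{"name": "arm_command", "arguments": {
  "plan": [
    [[0, -0.2, 0, 0], [0, -0.3, 0, 0], [0.4, 0, 0, 0], [0.46, 0, 0, 0], [0, 0, 0, 0]]
  ]
}}

```text
time: 11.93
ee_pos: [0.5444, -0.1592, 0.1365]
eef_rot: [-1.571, -0.003, -1.456]
contact_force: [-0.5, -0.4, -0.8]
opening: 0.054
```

```bash
python3 - <<'E'
from pk import *
p=cam('wrist');I=p['image'];cv2.imwrite('pics/w9.png',I);np.savez('w9.npz',**{k:p[k] for k in['image','depth','K','R','t']})
cv2.imwrite('pics/w9c.png',cv2.resize(I[130:250,200:360],None,fx=5,fy=5,interpolation=2))
go(.5401,-.155,.1256,-83.4)
p=cam('side'); face(p,sensors.get_obs()['ee_pos'][:2],.055,.16)
E
```

```text
t 11.98 pos [ 0.5442 -0.1576  0.1363] rpy deg [-90.03  -0.1  -83.41] F [-0.8  0.6 -1.2] open 4.7 units xyz [-0.12  0.43 -0.15] twist -0.00
n 500
z 0.060 x 522.0..559.4 mid 540.7  y med -157.9
z 0.070 x 519.8..559.3 mid 539.5  y med -157.5
z 0.080 x 519.1..559.3 mid 539.2  y med -156.8
z 0.090 x 519.3..559.2 mid 539.2  y med -156.7
z 0.100 x 519.9..559.1 mid 539.5  y med -156.6
z 0.110 x 519.7..558.9 mid 539.3  y med -156.7
z 0.120 x 520.0..558.8 mid 539.4  y med -156.4
z 0.130 x 520.1..558.6 mid 539.3  y med -156.9
z 0.140 x 520.2..558.4 mid 539.3  y med -156.3
z 0.150 x 520.9..558.4 mid 539.6  y med -155.9
z 0.160 x 520.3..558.9 mid 539.6  y med -155.8
```

View pics/w9c.png

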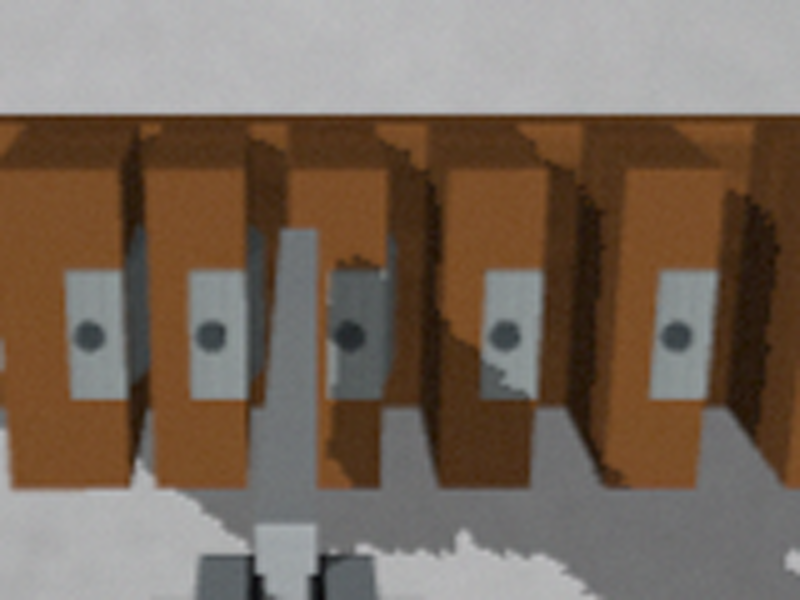

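The foot shows at crop (299,230) against slot 2 at about (268,230), so it is off toward −y. The picture was taken while the arm was still settling, so I'll let it settle and look again.

Request:
{"name": "arm_command", "arguments": {
  "plan": [
    [[-0.1, 0, 0, 0], [0, 0, 0, 0], [0, 0, 0, 0], [0, 0, 0, 0], [0, 0, 0, 0]]
  ]
}}

```text
time: 12.45
ee_pos: [0.5442, -0.1518, 0.1365]
eef_rot: [-1.571, 0.0, -1.451]
contact_force: [-0.4, -0.3, -0.0]
opening: 0.052
```

```bash
python3 - <<'E'
from pk import *
p=cam('wrist');I=p['image'];cv2.imwrite('pics/w10.png',I);np.savez('w10.npz',**{k:p[k] for k in['image','depth','K','R','t']})
cv2.imwrite('pics/w10c.png',cv2.resize(I[130:250,200:360],None,fx=5,fy=5,interpolation=2))
go(.5401,-.155,.1256,-83.4)
p=cam('side'); face(p,sensors.get_obs()['ee_pos'][:2],.055,.12)
E
```

```text
t 12.50 pos [ 0.5442 -0.152   0.1365] rpy deg [-90.    -0.   -83.17] F [ 0.2 -0.1 -0.2] open 4.4 units xyz [ 0.1   0.44 -0.18] twist 0.05
n 276
z 0.060 x 521.2..558.3 mid 539.7  y med -151.3
z 0.070 x 521.2..558.6 mid 539.9  y med -151.8
z 0.080 x 521.2..558.5 mid 539.9  y med -151.1
z 0.090 x 521.4..558.1 mid 539.7  y med -151.5
z 0.100 x 521.8..557.9 mid 539.9  y med -151.3
z 0.110 x 521.8..557.8 mid 539.8  y med -151.3
z 0.120 x 522.2..558.0 mid 540.1  y med -150.8
```

View pics/w10c.png

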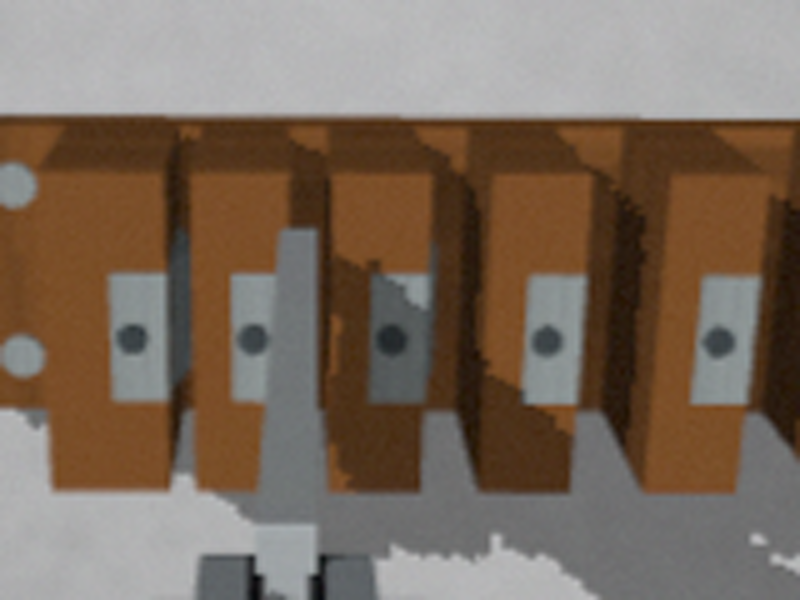

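Settled: the foot is at crop (298,230) and slot 2 is centred at about (311,230), so I need about 2.5 mm toward −y.

Request:
{"name": "arm_command", "arguments": {
  "plan": [
    [[0.1, 0.1, 0, 0], [0, 0.1, 0, 0], [0, 0, 0, 0], [0, 0, 0, 0]]
  ]
}}

```text
time: 12.88
ee_pos: [0.5442, -0.1547, 0.1312]
eef_rot: [-1.571, 0.0, -1.452]
contact_force: [0.1, 0.2, -0.5]
opening: 0.051
```

```bash
python3 - <<'E'
from pk import *
p=cam('wrist');I=p['image'];np.savez('w11.npz',**{k:p[k] for k in['image','depth','K','R','t']})
cv2.imwrite('pics/w11c.png',cv2.resize(I[140:220,220:320],None,fx=7,fy=7,interpolation=2))
go(.5401,-.155,.1256,-83.4)
p=cam('side'); face(p,sensors.get_obs()['ee_pos'][:2],.055,.12)
E
```

```text
t 12.93 pos [ 0.5444 -0.1546  0.1314] rpy deg [-90.02   0.   -83.19] F [-0.6  0.2 -1.2] open 4.4 units xyz [-0.01  0.23 -0.17] twist 0.04
n 298
z 0.060 x 521.5..559.0 mid 540.2  y med -154.1
z 0.070 x 521.7..558.6 mid 540.2  y med -154.2
z 0.080 x 521.5..558.8 mid 540.2  y med -153.9
z 0.090 x 521.8..558.5 mid 540.2  y med -154.3
z 0.100 x 522.2..558.8 mid 540.5  y med -153.7
z 0.110 x 522.1..558.4 mid 540.3  y med -153.2
z 0.120 x 519.8..558.2 mid 539.0  y med -154.0
```

View pics/w11c.png

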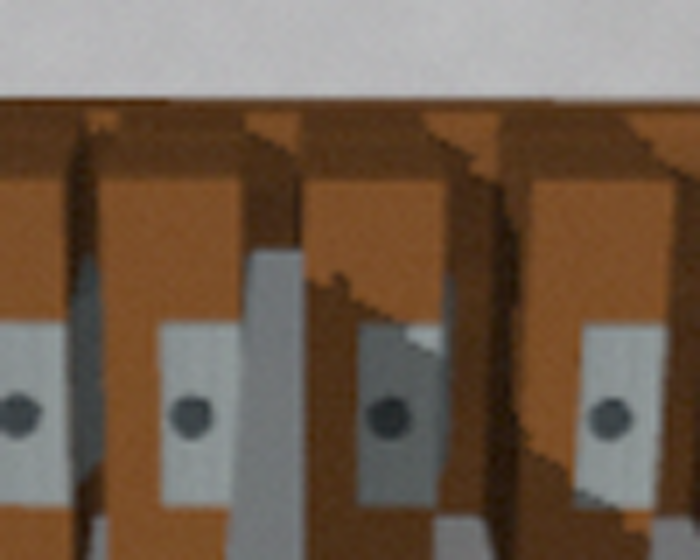

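The foot spans crop columns 249–304 and slot 2 spans 243–303, so it is centred to about 0.4 mm. I'll nudge it and try lightly.

Request:
{"name": "arm_command", "arguments": {
  "plan": [
    [[-0.015, 0.08, 0, 0], [0, 0.08, 0, 0], [0, 0.04, 0, 0], [0, 0, 0, 0], [0, 0, 0, 0]]
  ]
}}

```text
time: 13.4
ee_pos: [0.5444, -0.1543, 0.1264]
eef_rot: [-1.571, -0.0, -1.452]
contact_force: [-0.8, -1.3, -1.1]
opening: 0.053
```

Request:
{"name": "arm_command", "arguments": {
  "plan": [
    [[0, 0.03, 0, 0], [0, 0.03, 0, 0], [0, 0, 0, 0]]
  ]
}}

```text
time: 13.65
ee_pos: [0.5444, -0.1543, 0.1249]
eef_rot: [-1.571, -0.0, -1.452]
contact_force: [-0.2, 0.3, -0.3]
opening: 0.053
```

Request:
{"name": "arm_command", "arguments": {
  "plan": [
    [[0, 0.03, 0, 0], [0, 0, 0, 0]]
  ]
}}

```text
time: 13.82
ee_pos: [0.5444, -0.1542, 0.1242]
eef_rot: [-1.571, -0.0, -1.452]
contact_force: [-0.1, -0.9, -0.6]
opening: 0.053
```

It is below .1256 with no force, so it is entering slot 2. Easing down in small steps.

Request:
{"name": "arm_command", "arguments": {
  "plan": [
    [[0, 0.05, 0, 0], [0, 0.05, 0, 0], [0, 0, 0, 0]]
  ]
}}

```text
time: 14.07
ee_pos: [0.5443, -0.1542, 0.1215]
eef_rot: [-1.571, 0.0, -1.452]
contact_force: [-0.7, 0.0, 0.5]
opening: 0.054
```

Request:
{"name": "arm_command", "arguments": {
  "plan": [
    [[0, 0.05, 0, 0], [0, 0.05, 0, 0], [0, 0, 0, 0]]
  ]
}}

```text
time: 14.32
ee_pos: [0.5443, -0.1542, 0.119]
eef_rot: [-1.571, 0.0, -1.452]
contact_force: [-0.1, 0.1, -1.4]
opening: 0.048
```

Request:
{"name": "arm_command", "arguments": {
  "plan": [
    [[0, 0.05, 0, 0], [0, 0.05, 0, 0], [0, 0, 0, 0]]
  ]
}}

```text
time: 14.57
ee_pos: [0.5443, -0.1543, 0.1166]
eef_rot: [-1.571, -0.0, -1.452]
contact_force: [-0.2, -0.3, -0.9]
opening: 0.053
```

Request:
{"name": "arm_command", "arguments": {
  "plan": [
    [[0, 0.05, 0, 0], [0, 0.05, 0, 0], [0, 0, 0, 0]]
  ]
}}

```text
time: 14.82
ee_pos: [0.5445, -0.1544, 0.1142]
eef_rot: [-1.571, -0.0, -1.452]
contact_force: [0.4, -0.9, -0.2]
opening: 0.055
```

Request:
{"name": "arm_command", "arguments": {
  "plan": [
    [[0, 0.06, 0, 0], [0, 0.06, 0, 0], [0, 0, 0, 0]]
  ]
}}

```text
time: 15.07
ee_pos: [0.5445, -0.1543, 0.1112]
eef_rot: [-1.571, -0.0, -1.452]
contact_force: [0.9, -1.0, 0.1]
opening: 0.055
```

Request:
{"name": "arm_command", "arguments": {
  "plan": [
    [[0, 0.06, 0, 0], [0, 0.06, 0, 0], [0, 0, 0, 0]]
  ]
}}

```text
time: 15.32
ee_pos: [0.5444, -0.1542, 0.1081]
eef_rot: [-1.571, -0.0, -1.452]
contact_force: [1.5, 0.4, -0.4]
opening: 0.053
```

Request:
{"name": "arm_command", "arguments": {
  "plan": [
    [[0, 0.06, 0, 0], [0, 0.06, 0, 0], [0, 0, 0, 0]]
  ]
}}

```text
time: 15.57
ee_pos: [0.5443, -0.1543, 0.1049]
eef_rot: [-1.571, 0.0, -1.452]
contact_force: [0.8, 0.3, -1.2]
opening: 0.049
```

Request:
{"name": "arm_command", "arguments": {
  "plan": [
    [[0, 0.06, 0, 0], [0, 0.06, 0, 0], [0, 0, 0, 0]]
  ]
}}

```text
time: 15.82
ee_pos: [0.5443, -0.1543, 0.102]
eef_rot: [-1.571, 0.0, -1.452]
contact_force: [0.1, -1.2, -1.1]
opening: 0.054
```

It is 24 mm down with no clear force. Before going past 30 mm I'll verify the slot and the leaf.

```bash
python3 - <<'E'
from pk import *
fs=[]
for i in range(2):
    p=cam('wrist'); fs.append(sensors.get_obs()['contact_force'])
I=p['image']
cv2.imwrite('pics/w12c.png',cv2.resize(I[130:250,200:360],None,fx=5,fy=5,interpolation=2))
p=cam('side');fs.append(sensors.get_obs()['contact_force']);I=p['image'];cv2.imwrite('pics/s12c.png',cv2.resize(I[130:220,215:315],None,fx=6,fy=6,interpolation=2))
print(np.mean(fs,0)); go(.5443,-.1543,.102,-83.2)
print([ (r['point'],r['confidence']) for r in imaging.boxes_of(p,'packer_a_mid')])
E
```

```text
[-0.20302396 -0.55861692 -1.59368355]
t 15.97 pos [ 0.5442 -0.1542  0.102 ] rpy deg [-9.003e+01  1.000e-02 -8.319e+01] F [ 0.3 -0.8 -1.3] open 4.6 units xyz [ 0. -0.  0.] twist 0.00
[([230.1, 241.9], 0.61), ([223.3, 301.5], 0.4)]
```

View pics/w12c.png

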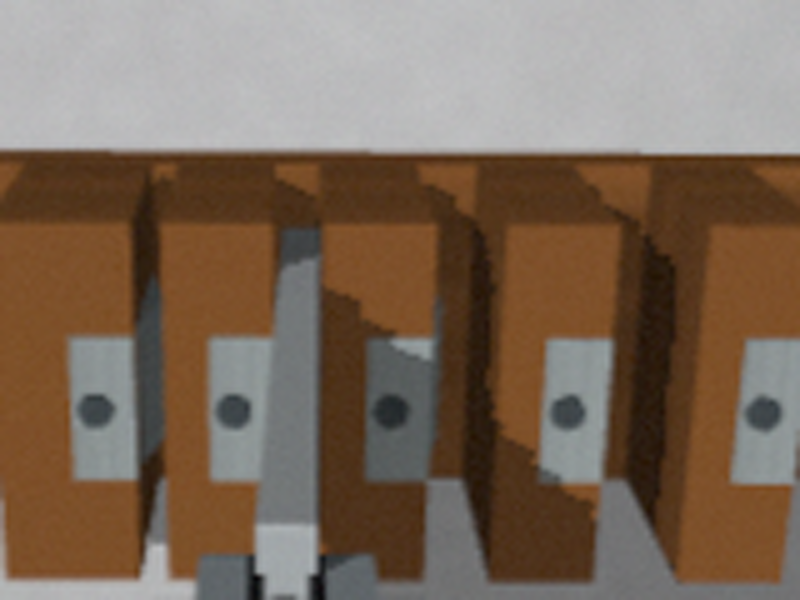

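View pics/s12c.png

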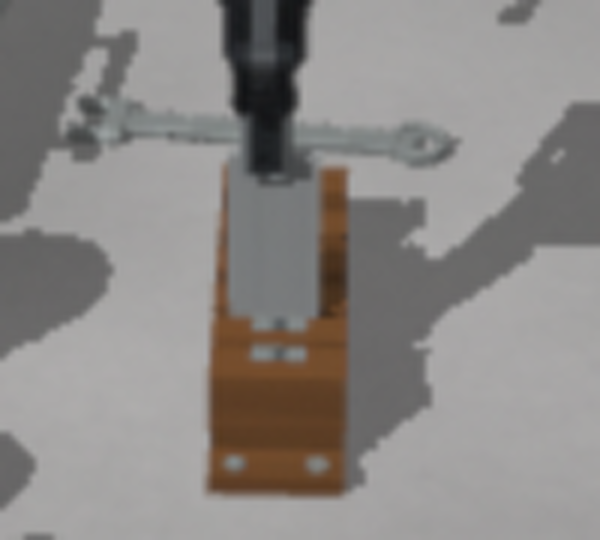

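The packer sits in slot 2 (second from the narrow end; two leaf plates are visible in front of it in the side view) and fills it. Slot 1 refused it, so slot 2 is its own. Going down to the floor.

Request:
{"name": "arm_command", "arguments": {
  "plan": [
    [[0, 0.08, 0, 0], [0, 0.08, 0, 0], [0, 0.08, 0, 0], [0, 0, 0, 0]]
  ]
}}

```text
time: 16.35
ee_pos: [0.5444, -0.1543, 0.0959]
eef_rot: [-1.571, 0.0, -1.452]
contact_force: [0.2, 0.2, -1.0]
opening: 0.049
```

Request:
{"name": "arm_command", "arguments": {
  "plan": [
    [[0, 0.08, 0, 0], [0, 0.08, 0, 0], [0, 0.08, 0, 0], [0, 0, 0, 0]]
  ]
}}

```text
time: 16.68
ee_pos: [0.5443, -0.1543, 0.0899]
eef_rot: [-1.571, 0.0, -1.452]
contact_force: [-0.2, -0.7, -3.0]
opening: 0.054
```

Request:
{"name": "arm_command", "arguments": {
  "plan": [
    [[0, 0.05, 0, 0], [0, 0.05, 0, 0], [0, 0, 0, 0]]
  ]
}}

```text
time: 16.93
ee_pos: [0.5443, -0.1543, 0.0876]
eef_rot: [-1.571, -0.0, -1.452]
contact_force: [0.0, -0.5, -0.7]
opening: 0.049
```

Request:
{"name": "arm_command", "arguments": {
  "plan": [
    [[0, 0.03, 0, 0], [0, 0.02, 0, 0], [0, 0, 0, 0]]
  ]
}}

```text
time: 17.18
ee_pos: [0.5444, -0.1543, 0.0865]
eef_rot: [-1.571, -0.0, -1.452]
contact_force: [0.2, -0.9, 0.4]
opening: 0.052
```

Request:
{"name": "arm_command", "arguments": {
  "plan": [
    [[0, 0.03, 0, 0], [0, 0, 0, 0]]
  ]
}}

```text
time: 17.35
ee_pos: [0.5444, -0.1543, 0.0858]
eef_rot: [-1.571, -0.0, -1.452]
contact_force: [0.7, -0.3, 1.0]
opening: 0.05
```

Request:
{"name": "arm_command", "arguments": {
  "plan": [
    [[0, 0.03, 0, 0], [0, 0, 0, 0]]
  ]
}}

```text
time: 17.52
ee_pos: [0.5447, -0.1545, 0.0857]
eef_rot: [-1.57, -0.001, -1.452]
contact_force: [-0.4, -1.9, 6.3]
opening: 0.058
```

Request:
{"name": "arm_command", "arguments": {
  "plan": [
    [[0, 0.03, 0, 0], [0, 0, 0, 0]]
  ]
}}

```text
time: 17.68
ee_pos: [0.545, -0.1547, 0.0856]
eef_rot: [-1.569, -0.001, -1.452]
contact_force: [-1.1, -1.3, 11.1]
opening: 0.054
```

The foot is on the floor at .0856, exactly 40 mm below mouth contact. Releasing and retreating upward.

Request:
{"name": "arm_command", "arguments": {
  "plan": [
    [[0, -0.04, 0, 0], [0, 0, 0, 0], [0, 0, 0, 0], [0, 0, 0, 0], [0, 0, 0, 0]]
  ],
  "grip": 30
}}

```text
time: 18.1
ee_pos: [0.5442, -0.1541, 0.085]
eef_rot: [-1.571, 0.0, -1.452]
contact_force: [-0.5, -0.3, -0.4]
opening: 0.352
```

Request:
{"name": "arm_command", "arguments": {
  "plan": [
    [[0, 0, 0, 0], [0, -0.3, 0, 0], [0, -0.6, 0, 0], [0, -0.9, 0, 0], [0, -0.9, 0, 0]]
  ]
}}

```text
time: 18.52
ee_pos: [0.5439, -0.1541, 0.1535]
eef_rot: [-1.572, 0.0, -1.452]
contact_force: [0.0, -0.9, 0.2]
opening: 0.355
```

Request:
{"name": "arm_command", "arguments": {
  "plan": [
    [[0, -0.9, 0, 0], [0, -0.9, 0, 0], [0, -0.5, 0, 0], [0, 0, -0.9, 0], [0, 0, -0.9, 0]]
  ]
}}

```text
time: 18.93
ee_pos: [0.501, -0.1593, 0.2118]
eef_rot: [-1.567, -0.001, -1.451]
contact_force: [-0.8, -0.5, -0.3]
opening: 0.348
```

Request:
{"name": "arm_command", "arguments": {
  "plan": [
    [[0, 0, -0.9, 0], [0, 0, -0.9, 0], [0, 0, -0.5, 0], [0, 0, 0, 0], [0, 0, 0, 0]]
  ]
}}

```text
time: 19.35
ee_pos: [0.4429, -0.1666, 0.2109]
eef_rot: [-1.57, -0.001, -1.453]
contact_force: [0.8, 0.7, -0.1]
opening: 0.355
```

```bash
python3 - <<'E'
from pk import *
go(.5443,-.1543,.102,-83.2)
def rect(P):
    r=cv2.minAreaRect((P[:,:2]*1000).astype(np.float32)); return np.round(r[0],1),np.round(r[1],1),round(r[2],2)
b=np.array([.5412,-.1903]); a=np.radians(6.6); Rb=np.array([[np.cos(a),-np.sin(a)],[np.sin(a),np.cos(a)]])
for n in ['wrist','side','top']:
    p=cam(n);I=p['image'];cv2.imwrite(f'pics/{n[0]}20.png',I)
    W=cloud(p);X,Y,Z=W[...,0],W[...,1],W[...,2]
    m=(abs(X-.54)<.04)&(abs(Y+.155)<.025)&(Z>.113)&(Z<.128);P=W[m]
    if len(P)>5: c=(P[:,:2].max(0)+P[:,:2].min(0))/2; r=rect(P); print(n,len(P),r,'zmed',np.median(P[:,2]),'in block frame',(np.array(r[0])/1000-b)@Rb*1000-np.array([0,35]))
    if n=='side': face(p,(.5385,-.155),.055,.12)
    for yy in [(.15,.205),(.09,.145)]:
        m=(X>.53)&(X<.6)&(Y<yy[1])&(Y>yy[0])&(Z>.113)&(Z<.128)
        if m.sum()>5: print(n,'other',rect(W[m]))
E
```

```text
t 19.35 pos [ 0.4429 -0.1666  0.2109] rpy deg [-8.993e+01 -3.000e-02 -8.322e+01] F [ 0.8  0.7 -0.1] open 30.3 units xyz [-0.01  4.36  4.08] twist -0.00
wrist 415 (array([ 542.5, -157.4]), array([39.7,  5.5]), 6.74) zmed 0.12090082456367413 in block frame [ 5.07281685 -2.46745431]
side 52 (array([ 541. , -158.8]), array([36.2, 13.5]), 6.66) zmed 0.11815865069210471 in block frame [ 3.42184569 -3.68577045]
n 321
z 0.060 x 521.6..558.9 mid 540.2  y med -154.0
z 0.070 x 521.7..558.9 mid 540.3  y med -154.6
z 0.080 x 521.9..559.1 mid 540.5  y med -154.2
z 0.090 x 521.7..559.1 mid 540.4  y med -154.9
z 0.100 x 522.1..558.4 mid 540.3  y med -154.4
z 0.110 x 521.9..558.8 mid 540.3  y med -154.9
z 0.120 x 522.6..559.1 mid 540.9  y med -157.2
side other (array([561.6, 176.7]), array([39.9, 15.3]), 8.5)
side other (array([564.9, 118.1]), array([37.7, 13.2]), 10.63)
top 60 (array([ 540.2, -155.8]), array([38.7,  5.7]), 6.48) zmed 0.11974147332123772 in block frame [ 2.97195893 -0.61370244]
top other (array([561.9, 177.5]), array([40.2, 13.4]), 6.45)
top other (array([564.8, 118.6]), array([38.6,  9.5]), 5.22)
```

View pics/w20.png

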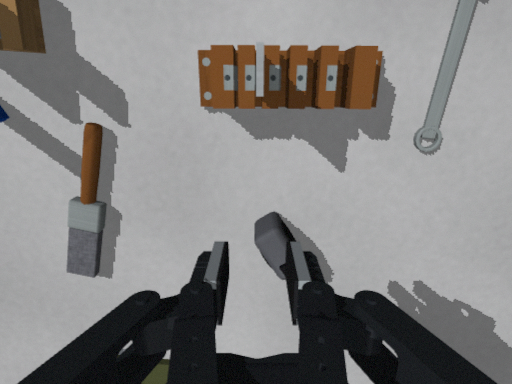

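View pics/s20.png

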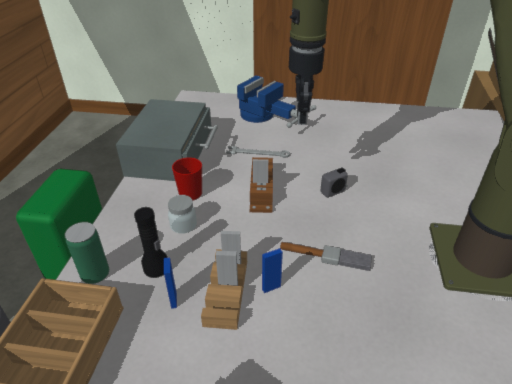

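Both views show the packer released and upright in slot 2 (wrist (260,70), side (261,172)). The other two packers are unmoved, and the gripper is clear.

```bash
python3 -c "
from station import sign_off
print(sign_off())"
```

```text
the job is handed in; nothing more can be done
None
```

The left-hand packer now stands fully home and released in slot 2, the 7.5 mm slot, and I handed the job in at about 19.5 s. `sign_off` reports no verdict.

- **Slot 1:** it refused the packer. The foot stopped level with the block's top at 15 N or less, and did not drop in when I swept it about 1.5 mm either side.
- **Slot 2:** the packer slid in with almost no force and touched the floor exactly 40 mm below the height of the slot 1 contact, pressing 11 N at most.
- **Final position:** its top is about 120 mm above the bench, it is upright to about 0.01 rad, and it sits about 3–5 mm from the slot's middle along x.
- **Everything else:** the other two packers are within about 1 mm of where they started. In the last side view, nothing else on the bench looked moved.

**Checks that disagreed or were missing:**
- **Position across the slot:** the cameras differed by up to about 3 mm. The top view gave −0.6 mm from the slot's middle, the wrist −2.5 mm, and the side −3.7 mm from a few points on the packer's top edge. I trusted the top view, because the packer has only 1.5 mm of play in that slot.
- **Spring leaf:** I could not measure how far it is pressed back, and its force was lost in the sensor noise. That it is pressed back follows only from slot 1 refusing the packer and its measured thickness of about 6 mm.
- **Gripper reading:** it showed 4.4 mm closed on the packer, less than the 6 mm from depth.

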